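# Fit the strainer to the rinse can and take its cover off

### The arm

A 6-joint arm with a two-finger parallel gripper is mounted at the origin on a cart in front of the work surface, level with it; the furniture and walls round the work are solid. World frame = base frame: x ahead of the robot, y to its left, z up, the work surface at z = 0. Lengths are in mm, angles in degrees, forces in N, time in s.
With the tool pointing down it reaches from about 350 to 775 mm from the base axis. Payload 7.3 kg.
Tool frame: the origin (TCP) lies at the very end of the fingers, on their centre line; the grasp point (between the pads) lies 19 mm behind it; z points along the fingers, y is the line along which they close (so a half turn about z gives the same grasp; the last joint's range is limited). The gripper opens to 92 mm and grips with 3 to 60 N. Pads are 19 mm wide; open, the fingers measure 130 mm over their backs; the gripper's body (75 mm by 190 mm) begins 47 mm behind the grasp point.
Start: joints at [-80.558, 19.595, 87.324, -0, 73.075, -8.365], TCP at [160.578, -499.86, 226.741] pointing down, gripper open.
Joint ranges: [-145.02, 145.02], [-44.19, 115.74], [2.07, 154.8], [-57.11, 237.11], [16.16, 152.29], [-177.93, 177.93]. Speed limits (degrees/s): [147.25, 147.25, 180, 180, 180, 180].

### API

Orientations are given as [roll, pitch, yaw] about the fixed x, y, z axes, in that order (R = Rz(yaw) Ry(pitch) Rx(roll)).
In Python, from rig import get_obs, eyes, robot gives the robot as it stands.
- The arm moves only by the tool jog_arm, never from a script. Its argument "series" is a list of rows, each a list of 3 entries, a list of its own where there are three numbers: the opening, from -1 (shut) to 1 (fully open), then the shift along the world's x, y, z as a fraction of full scale, then the turn, a rotation vector about the world's x, y, z as a fraction of full scale. In form: [[fingers, [dx, dy, dz], [rx, ry, rz]], ...]. A call has 1 to 8 rows; each row shifts and turns the commanded pose from where the row before left it; what a row does not reach is not made up. Full scale, the value 1, is 0.3 m for a shift and pi rad for a turn. A row lasts 1/12 s, in which the tool goes at most 41.7 mm and 7.16 degrees, less where a joint would pass 70% of its speed; a pose out of reach is approached as far as the arm can. A call with a number of a shift or a turn outside -1 to 1 is refused whole. A call with a gripper value outside its range is refused whole. The fingers move at their own pace and stop on an object; "newtons" is the grip in N (left out, the last holds). Time passes only in rows, so rows that do not move let the fingers close. It gives the time, the measured TCP pose, the force, the opening and the grip force at its end, in the units of the state.
- get_obs(): the state, without advancing time (a new reading comes with each control period).
- eyes.capture(name): name is "side" or "top"; returns (picture, depth): 420x560x3 uint8, red, green, blue; 420x560 float32, mm along the optical axis (not along the pixel's ray), 0 where there is no reading.
- eyes.camera_info(name): a dict with "vfov" (degrees; the focal length in pixels is half the picture's height over the tangent of half this angle, whatever the lens; pixels are square), "cx", "cy" (the principal point, pixels), "world_from_camera" (4x4, takes a point from camera to world coordinates). Camera axes: x right, y down, z forward; pixel columns grow to the right and rows downward; lengths in mm; the calibration is good to about 2 mm. A picture is of the moment at which its call begins. camera_info takes no time and is no camera call.
- robot.finish_job(): hands the job in; it is judged then, once.
Trained networks look in the newest picture that a camera, given by its name, has taken for a name from the list of things; names that differ only in an ending like _2 or _b are one class to them, and where a whole thing is asked for, a point or a joint stands for the part that bears it (a point fixed in the world has none). Each returns a list of dicts, best first, with "score" (0 to 1); they miss things now and then, are a little off and sometimes report something else, mostly with a low value. They report only what shows in the picture. A call takes as long as a camera call.
- eyes.recognise(camera, target): "centre" ([column, row] in pixels, amid what is visible of it).
The state is a dict: "time_s": time; "joints": joint angles; "dq": joint speeds; "joint_torque": joint torques, N m; "tool_pos": TCP position; "ee_rot": TCP orientation; "force": force on the tool from outside, world axes, zero at the start; "wrist_torque": the same for the moment, N m; "width": finger opening in mm; "grasp_force": force on a finger pad.
Only numpy, scipy, OpenCV 4.12 (cv2) and the standard library are available. Lean on these libraries where they do the work, as an engineer would, in place of code of your own. Each camera call takes 0.05 s, during which the arm holds its last target. There are 200 camera calls.

### The job

Take the lid set (the round cover with a grip bar, its strainer locked underneath) out of the cluttered parts tray by the bar and, without touching the strainer or pushing the other things about, lower it onto the rinse can so that the strainer's two pins drop fully home in the notches of the rim. Then, with the cover pressed home on the can, turn the cover 30 degrees anticlockwise (seen from above) to free the strainer, and lift the cover alone, leaving the strainer undisturbed in the can, ready to flush the bearing parts. Finish still holding the cover level in the gripper, at least 10 cm above the can's rim: do not put it down.

Things in the scene. Friction and masses are not known exactly. Their poses are not given: they have to be found in the camera images.
- cover: The cover, outer lid of the set: round aluminium cap 97 mm across, loose, about 0.18 kg, upright in the tray at first. Origin on its axis at the skirt's lower edge, z up. Skirt 24 mm deep, inside radius 45, outside 48.5 mm; top plate z = 24 to 28 mm. Home on the can, its plate lies on the rim: origin 51 mm above the can's. The whole set looks the same after half a turn.
- cover_grip (a point): Middle of the black grip bar on the cover, on its axis 41 mm above the cover's origin. The bar lies along the cover's x axis: 56 mm long, 12 mm wide, from 28 to 54 mm above the cover's origin; grip it across, from above.
- cover_slot (a point): The pocket of one of the two J-shaped bayonet slots in the skirt, below the bar's ends (cover's +x; the other at -x). A strainer pin hangs in it (floor 4.5 mm above the cover's origin), behind a ridge 4 mm high; the way out, 14 mm wide and open below, is 30 degrees clockwise of it seen from above, with a stop beyond. Carried by the bar, the set stays locked.
- strainer: The strainer, inner lid: steel rim 70 mm across, 11 mm high, wire-mesh floor, loose, 0.06 kg, no grip of its own. At first locked under the cover, origin level with the cover's, x axis along the bar; about 2 mm of play. Origin on its axis at the underside, z up. Seated: lies flat on the can's ledge, origin 58 mm above the can's, x axis along the can's x (either way round).
- strainer_pin (a point): Head of one of the strainer's two pins, along its x axis (the other at -x), 52 mm from its axis, 7.5 mm above its origin. Pins 7 mm thick, heads 11 mm, outside the cover's skirt. Strainer seated and cover pressed home: the pins clear the ridges by 2.5 mm; cover turned 0.52 rad anticlockwise (within 4 degrees), it lifts off alone. Without the turn it takes the strainer along.
- rinse_can: The rinse can: open round aluminium can screwed to the bench, 82 mm outside, 76 mm inside diameter, rim at 75 mm, a ledge inside 58 mm above the bench, on a foot 112 mm across; a bearing cup and balls lie in it. Origin on its axis at the bench, z up. Room of 3 mm round the strainer in the can, 4 mm between can and cover skirt. A brass drain cock sits low at its -y.
- can_notch (a point): Floor of one of the two notches in the can's rim, at the can's +x (the other at -x), 39.5 mm from its axis, 61 mm above the bench. Notch 24 mm wide at the rim (75 mm), narrowing to 10 mm at 67 mm, and so down to the floor; a seated pin lies just clear of the floor.
- tray: Grey open parts tray, 220 mm (its x) by 340 mm (its y), walls 32 mm high, floor 4 mm thick, fixed. Origin at the middle of its underside. The lid set and the oblong tin each lie in one half (either way round) at its far side; the small things lie along its near side.
- patch_tin: Small flat oblong tin, 79 by 45 mm, 20 mm high, in the tray; to be left alone.
- lid_tin: Small round tin, 57 mm across, 24 mm high, in the tray; to be left alone.
- rubber_cap: Round rubber end cap, 31 mm across, 11 mm high, in the tray; to be left alone.
- hex_key: L-shaped hex key, 93 by 37 mm, 7 mm high, in the tray; to be left alone.
- brake_pad: Brake pad 52 by 10 mm with a post, 23 mm high, in the tray; to be left alone.
- brake_pad_2: A second brake pad like the first, beside it; to be left alone.
- tyre_lever: Nylon tyre lever, 117 by 18 mm, 8 mm high, in the tray between its two halves; to be left alone.
- oil_bottle: Squeeze bottle of chain oil, 47 mm across, 137 mm high, standing on the bench beyond the can; to be left alone.
- jar_spacers: Clear jar with a screw lid, 48 mm across, 82 mm high, standing on the bench beyond the can; to be left alone.
- truing_stand: Fixed wheel truing stand at the right of the bench, to be kept clear of. Origin at the middle of its foot on the bench. Its bicycle wheel stands upright, nearly in the x-z plane through the origin, reaching 350 mm to either side along x and from 0.15 to 0.84 m above the bench; an arm to the right of it must draw in before it swings left to the work.

How it is judged:
By the outcome, as a careful person would: the job done as asked, in the order asked, and still so for the second after the job is handed in, while the arm keeps its last pose, push and grip.
It also fails if it takes over 53 s, if anything falls off the work surface, if the arm or the gripper's body presses on something with over 40 N, if the wrist force passes 120 N, or if a joint passes its speed limit or range.

## Working session

There is one attempt and no reset: what is moved stays moved. The work goes in short steps, Python scripts to look and compute and a tool call to move; the robot and the scene stay as the last step left them, time stands still between calls to the robot, and variables do not carry over. Pictures are saved under pics/ and viewed, at most 10 in all, crops included, and the job is handed in when it is done.

Besides the shell and the picture viewer there is one more tool, called after "Call:" in YAML: its name, and indented under it one key for each argument. jog_arm: Moves the arm, as the interface text tells. Its arguments: {"type":"object","properties":{"series":{"type":"array"},"newtons":{"type":"number"}},"required":["series"]}

```bash
mkdir -p pics
cat > h.py <<'E'
import numpy as np, cv2
from rig import get_obs, eyes, robot
def proj(cam,uv,d):
    i=eyes.camera_info(cam); f=210/np.tan(np.radians(i['vfov'])/2)
    uv=np.atleast_2d(uv); d=np.atleast_1d(d)
    p=np.stack([(uv[:,0]-i['cx'])/f*d,(uv[:,1]-i['cy'])/f*d,d,np.ones(len(d))])
    return (np.array(i['world_from_camera'])@p)[:3].T
def cloud(cam,depth):
    v,u=np.mgrid[0:420,0:560]
    return proj(cam,np.stack([u.ravel(),v.ravel()],1),depth.ravel()).reshape(420,560,3)
def save(n,im): cv2.imwrite('pics/'+n,cv2.cvtColor(im,cv2.COLOR_RGB2BGR))
E
python3 - <<'E'
from h import *
print(get_obs())
ims=[]
for c in ('side','top'):
    im,d=eyes.capture(c); save(c+'0.png',im); P=cloud(c,d); np.savez(c+'0.npz',im=im,d=d,P=P)
    i=eyes.camera_info(c); print(c,i['vfov'],i['cx'],i['cy'],np.round(i['world_from_camera'],3).tolist(), (d==0).mean())
    for t in ('cover','cover_grip','cover_slot','strainer_pin','rinse_can','can_notch','tray','oil_bottle','jar_spacers','patch_tin'):
        for r in eyes.recognise(c,t)[:3]:
            u,v=np.round(r['centre']).astype(int); print(c,t,round(r['score'],2),u,v,P[v,u].round(0))
E
```

```text
{'time_s': 0.0, 'joints': array([-8.05568025e+01,  1.96358912e+01,  8.73776218e+01, -5.51948655e-04,
        7.30776075e+01, -8.36456785e+00]), 'dq': array([-0.03026062, -0.04866912, -0.12631904,  0.05082314,  0.04678169,
       -0.10200167]), 'joint_torque': array([-2.58668239e-03, -4.31252074e+01, -2.44219744e+01,  7.16147362e-02,
        5.62680303e-02, -1.35671116e-04]), 'tool_pos': array([ 160.51065782, -499.41246538,  226.04754729]), 'ee_rot': array([-1.79909772e+02, -1.27332231e-02,  1.78079164e+01]), 'force': array([-0.34517973, -0.50646415, -0.50135566]), 'wrist_torque': array([ 0.02317151, -0.01083611,  0.00173675]), 'grasp_force': 0.0, 'width': 91.75406389605277}
side 57.91492831827363 277.3009328108214 211.15252918291932 [[-0.994, -0.056, 0.096, 433.555], [-0.111, 0.489, -0.865, 871.479], [0.002, -0.871, -0.492, 541.73], [0.0, 0.0, 0.0, 1.0]] 0.003996598639455782
side cover 0.59 269 256 [529. 182.  32.]
side cover 0.59 216 213 [680.  58.  64.]
side cover_grip 0.77 269 255 [529. 179.  33.]
side cover_grip 0.75 303 250 [454. 123.  13.]
side cover_grip 0.2 293 298 [466. 279.
[... 622 characters left out ...]
.982, 0.186, 207.711], [-1.0, 0.021, -0.014, 49.166], [0.01, -0.187, -0.982, 1739.187], [0.0, 0.0, 0.0, 1.0]] 0.00399234693877551
top cover 0.7 239 227 [525. 163.  58.]
top cover_grip 0.58 239 228 [522. 163.  58.]
top cover_grip 0.49 307 242 [480. -55.   8.]
top cover_slot 0.87 238 227 [525. 166.  58.]
top strainer_pin 0.53 210 234 [513. 261.   7.]
top rinse_can 0.73 308 245 [469. -58.  12.]
top can_notch 0.76 306 241 [483. -52.  12.]
top can_notch 0.58 182 237 [503. 350.  21.]
top tray 0.87 211 247 [470. 258.   9.]
top oil_bottle 0.49 278 182 [660.  36.  94.]
top jar_spacers 0.79 308 185 [651. -59.  85.]
top patch_tin 0.81 182 235 [508. 350.  26.]
top patch_tin 0.51 279 179 [668.  33. 103.]
```

Run:
```python
import cv2,numpy as np
a=cv2.imread('pics/side0.png')[150:360,170:400]; b=cv2.imread('pics/top0.png')[150:330,130:360]
cv2.imwrite('pics/s1.png',cv2.resize(a,None,fx=2.8,fy=2.8,interpolation=2)); cv2.imwrite('pics/t1.png',cv2.resize(b,None,fx=3.3,fy=3.3,interpolation=2))
P=np.load('top0.npz')['P']; im=np.load('top0.npz')['im']; S=np.load('side0.npz')['P']
for n,Q in (('top',P),('side',S)):
    m=(abs(Q[...,0]-525)<80)&(abs(Q[...,1]-165)<70)
    for lo,hi in ((26,40),(50,66)):
        k=m&(Q[...,2]>lo)&(Q[...,2]<hi); q=Q[k]
        if len(q)<5: continue
        c,r=cv2.minEnclosingCircle(q[:,:2].astype(np.float32)); print(n,lo,len(q),q.mean(0).round(1),np.median(q,0).round(1),c,r,cv2.minAreaRect(q[:,:2].astype(np.float32)))
    m=(abs(Q[...,0]-475)<60)&(abs(Q[...,1]+50)<60)&(Q[...,2]>66)&(Q[...,2]<90); q=Q[m]
    A=np.c_[2*q[:,:2],np.ones(len(q))]; s=np.linalg.lstsq(A,(q[:,:2]**2).sum(1),rcond=None)[0]
    print(n,'can rim',len(q),np.median(q,0).round(1),s[:2],np.sqrt(s[2]+s[0]**2+s[1]**2),cv2.minEnclosingCircle(q[:,:2].astype(np.float32)))
```

```text
top 26 608 [531.9 162.8  33.2] [529.1 162.2  33.4] (533.541015625, 161.06773376464844) 94.48039245605469 ((527.3656005859375, 164.35226440429688), (137.1841583251953, 154.99087524414062), 89.97596740722656)
top 50 69 [527.  162.3  57.2] [526.7 163.1  57.4] (528.1295166015625, 162.94839477539062) 27.925243377685547 ((527.7472534179688, 162.30722045898438), (12.268741607666016, 55.72523880004883), 59.19821548461914)
top can rim 97 [484.1 -49.4  74.1] [477.12848937 -52.23880794] 39.0682692361783 ((478.43560791015625, -52.13677215576172), 41.711238861083984)
side 26 781 [535.9 173.3  30.2] [534.5 178.9  29.8] (561.5572509765625, 162.68560791015625) 80.06014251708984 ((543.3162841796875, 164.91299438476562), (139.73440551757812, 122.9820785522461), 89.9640121459961)
side 50 104 [528.6 168.3  54.2] [527.9 169.1  54.8] (528.512451171875, 165.61019897460938) 28.15860366821289 ((529.105712890625, 166.70835876464844), (13.04845142364502, 55.78078842163086), 61.62004089355469)
side can rim 163 [478.8 -37.9  70. ] [479.58388571 -48.83510898] 39.695057886411426 ((479.54302978515625, -49.07781219482422), 43.00275802612305)
```

View pics/s1.png

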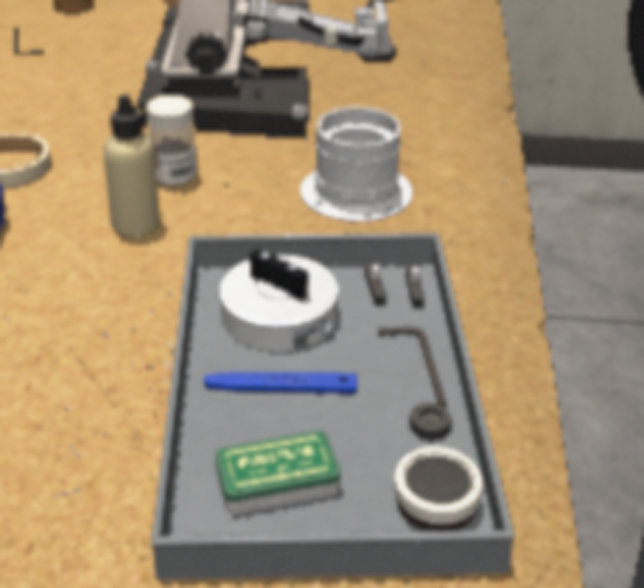

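View pics/t1.png

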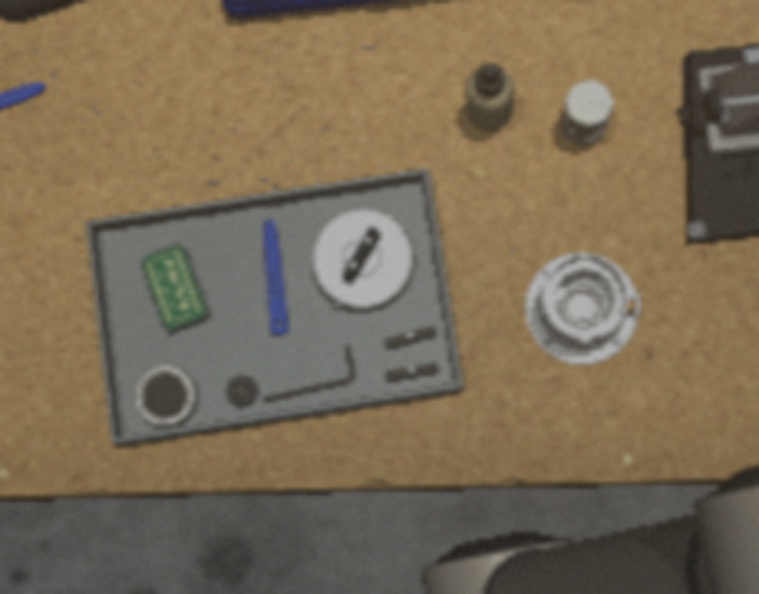

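The side crop shows the lid set at about (280,300), bar running upper-left to lower-right, and the can at (357,160). The top crop has the cover at (363,258), the can at (582,306) with its brass cock at (632,303), and the truing stand at far right. Next I need the can's notch angle and the wheel's extent.

Run:
```python
from h import *
for n in('top','side'):
    D=[];I=[]
    for k in range(5):
        im,d=eyes.capture(n); D.append(d); I.append(im)
    d=np.median(D,0); im=np.mean(I,0); P=cloud(n,d); np.savez(n+'1.npz',im=im,d=d,P=P)
    q=P[(P[...,2]>120)&(P[...,2]<860)&(P[...,1]<-100)&(P[...,1]>-700)&(P[...,0]>150)&(P[...,0]<1300)]
    print(n,'stand',len(q))
    for z in range(120,860,80):
        s=q[(q[:,2]>=z)&(q[:,2]<z+80)]
        if len(s)>3: print(z,np.percentile(s,[0,5,50,95,100],axis=0).round(0)[:,:2].tolist())
    c=np.array([477.5,-52.]) if n=='top' else np.array([479.6,-48.8])
    r=np.hypot(*(P[...,:2]-c).transpose(2,0,1)); a=np.degrees(np.arctan2(P[...,1]-c[1],P[...,0]-c[0]))
    m=(r>33)&(r<46)
    print([(int(t),int(P[...,2][m&(abs((a-t+180)%360-180)<6)].max(initial=0))) for t in range(-180,180,10)])
    print('recog',eyes.recognise(n,'truing_stand')[:2])
# rectified view at z=75 and 61 around can, top & side
out=[]
for n in('top','side'):
    im=np.load(n+'1.npz')['im'].astype(np.float32); i=eyes.camera_info(n); f=210/np.tan(np.radians(i['vfov'])/2)
    W=np.linalg.inv(i['world_from_camera']); c=(477.5,-52) if n=='top' else (479.6,-48.8)
    g=np.linspace(-65,65,380); Y,X=np.meshgrid(-g,-g)  # up=+x right=-y
    p=np.stack([X+c[0],Y+c[1],np.full_like(X,75),np.ones_like(X)],-1)@W.T
    o=cv2.remap(im,(p[...,0]/p[...,2]*f+i['cx']).astype(np.float32),(p[...,1]/p[...,2]*f+i['cy']).astype(np.float32),cv2.INTER_CUBIC)
    cv2.circle(o,(190,190),int(38/65*190),(255,0,0),1); out.append(np.clip(o,0,255).astype(np.uint8))
save('rect.png',np.hstack(out))
save('top_full.png',np.load('top1.npz')['im'].astype(np.uint8))
```

```text
top stand 31179
120 [[496.0, -678.0], [522.0, -566.0], [1045.0, -336.0], [1054.0, -136.0], [1057.0, -100.0]]
200 [[375.0, -678.0], [460.0, -640.0], [1037.0, -339.0], [1052.0, -134.0], [1056.0, -100.0]]
280 [[335.0, -678.0], [389.0, -645.0], [1039.0, -329.0], [1053.0, -136.0], [1056.0, -100.0]]
360 [[150.0, -677.0], [342.0, -644.0], [1039.0, -320.0], [1052.0, -135.0], [1056.0, -100.0]]
440 [[150.0, -677.0], [176.0, -574.0], [648.0, -341.0], [1051.0, -166.0], [1056.0, -101.0]]
520 [[150.0, -540.0], [157.0, -518.0], [210.0, -453.0], [936.0, -306.0], [966.0, -298.0]]
600 [[150.0, -394.0], [155.0, -381.0], [194.0, -341.0], [914.0, -259.0], [956.0, -208.0]]
680 [[150.0, -388.0], [155.0, -372.0], [231.0, -161.0], [827.0, -106.0], [902.0, -100.0]]
760 [[178.0, -378.0], [451.0, -366.0], [615.0, -343.0], [805.0, -319.0], [851.0, -132.0]]
[(-180, 65), (-170, 68), (-160, 78), (-150, 76), (-140, 75), (-130, 76), (-120, 76), (-110, 75), (-100, 78), (-90, 73), (-80, 77), (-70, 76), (-60, 78), (-50, 78), (-40, 77), (-30, 79), (-20, 77), (-10, 70), (0, 62), (10, 74), (20, 76), (30, 78), (40, 74), (50
[... 459 characters left out ...]
, [1057.0, -100.0]]
360 [[161.0, -679.0], [183.0, -495.0], [960.0, -303.0], [1053.0, -137.0], [1057.0, -104.0]]
440 [[168.0, -676.0], [193.0, -563.0], [1025.0, -313.0], [1055.0, -123.0], [1057.0, -100.0]]
520 [[179.0, -676.0], [202.0, -489.0], [1024.0, -324.0], [1056.0, -129.0], [1057.0, -100.0]]
[(-180, 32), (-170, 72), (-160, 72), (-150, 73), (-140, 72), (-130, 72), (-120, 72), (-110, 72), (-100, 72), (-90, 71), (-80, 71), (-70, 72), (-60, 72), (-50, 74), (-40, 72), (-30, 72), (-20, 72), (-10, 71), (0, 5), (10, 72), (20, 73), (30, 73), (40, 72), (50, 73), (60, 73), (70, 72), (80, 73), (90, 72), (100, 72), (110, 73), (120, 73), (130, 72), (140, 72), (150, 72), (160, 72), (170, 70)]
recog []
```

View pics/rect.png

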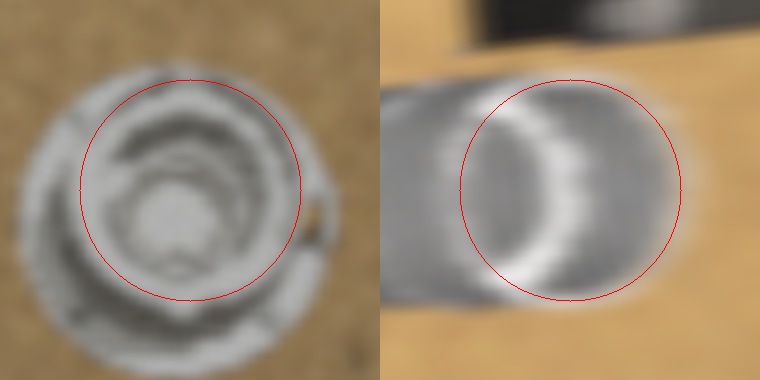

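View pics/top_full.png

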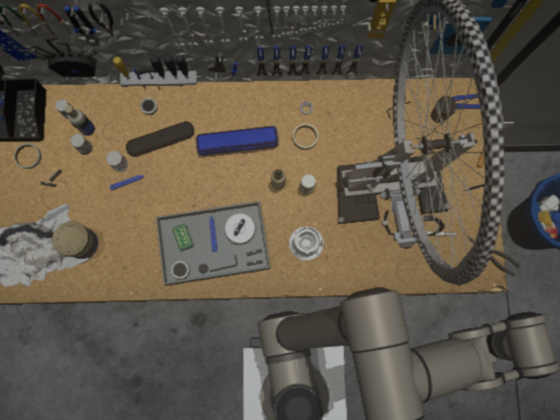

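The rectified view has the can rim about 2 mm left of the drawn circle and the brass cock at right (315,215), so the can's yaw is near 0. The full top view shows the arm at right, with the wheel between it and the work. I'll draw in and swing first.

Call:
jog_arm:
  series:
    - [1,[-0.038,0.12,0],[0,0,-0.025]]
    - [1,[-0.038,0.12,0],[0,0,-0.025]]
    - [1,[-0.038,0.12,0],[0,0,-0.025]]
    - [1,[-0.038,0.12,0],[0,0,-0.025]]
    - [1,[0.112,0.043,0],[0,0,0]]
    - [1,[0.107,0.054,0],[0,0,0]]
    - [1,[0.102,0.064,0],[0,0,0]]
    - [1,[0.095,0.073,0],[0,0,0]]

```text
time_s: 2.37
tool_pos: [240.9, -285.2, 227.2]
ee_rot: [179.9, -0.1, -0.3]
force: [-0.4, -1.0, 0.1]
width: 92.0
grasp_force: 0.0
```

```bash
cat > fit.py <<'E'
from h import *
from scipy.optimize import minimize
def hcan(x,y,yaw):
    r=np.hypot(x,y); a=np.arctan2(y,x)-yaw
    t=np.abs(r*np.sin(a))               # distance across from notch axis
    top=np.where(t<5,61,np.where(t<12,67+(t-5)*8/7,75))
    return np.where(r<33,np.nan,np.where(r<38,58,np.where(r<41,top,np.where(r<56,4,0))))
def hcov(x,y,yaw,z0):
    r=np.hypot(x,y); u=x*np.cos(yaw)+y*np.sin(yaw); v=-x*np.sin(yaw)+y*np.cos(yaw)
    bar=(abs(u)<28)&(abs(v)<6)
    return np.where(bar,z0+54,np.where(r<48.5,z0+28,4))
def fit(cam,d,hf,c0,yaw0,R,ztop,zlo,obsf=lambda z:z>-1e9):
    """depth-model fit: (cx,cy,yaw,depth bias)"""
    i=eyes.camera_info(cam); f=210/np.tan(np.radians(i['vfov'])/2); W=np.array(i['world_from_camera'])
    P=cloud(cam,d); m=(np.hypot(P[...,0]-c0[0],P[...,1]-c0[1])<R)&(d>0)&obsf(P[...,2])
    v,u=np.nonzero(m); dd=d[m]
    sub=[(a,b) for a in(-.25,.25) for b in(-.25,.25)]
    dirs=[np.stack([(u+a-i['cx'])/f,(v+b-i['cy'])/f,np.ones(len(u))],1)@W[:3,:3].T for a,b in sub]
    zs=np.arange(ztop,zlo,-1.0)
    def cost(p,full=False):
        e=[]
        for D in dirs:
            t=(zs[None]-W[2,3])/D[:,2:3]
            X=W[0,3]+t*D[:,:1]-p[0]; Y=W[1,3]+t*D[:,1:2]-p[1]
            h=hf(X,Y,p[2]); hit=(h>=zs[None])
            nan=np.isnan(h)&(zs[None]<58)
            k=np.argmax(hit|nan,1); ii=np.arange(len(k))
            e.append(np.where(nan[ii,k],np.nan,t[ii,k]))
        pred=np.mean(e,0); r=dd-pred-p[3]; r=r[~np.isnan(r)]
        return np.minimum(abs(r),15).sum()/len(dd)+0.0
    best=None
    for y in yaw0:
        s=minimize(cost,[c0[0],c0[1],y,0],method='Nelder-Mead',options=dict(initial_simplex=[[c0[0],c0[1],y,0],[c0[0]+4,c0[1],y,0],[c0[0],c0[1]+4,y,0],[c0[0],c0[1],y+.15,0],[c0[0],c0[1],y,4]],xatol=.02,fatol=1e-3))
        if best is None or s.fun<best.fun: best=s
    x=best.x; return x[0].round(2),x[1].round(2),np.degrees(x[2]).round(2),x[3].round(2),round(best.fun,3)
E
python3 - <<'E'
from fit import *
for n in('top','side'):
    d=np.load(n+'1.npz')['d']
    print(n,'can',fit(n,d,hcan,(478,-50),(-.1,0,.1),50 ,82,-2))
    print(n,'cov',fit(n,d,lambda x,y,w:hcov(x,y,w,4),(528,164),(-.6,-.5),60,64,2))
    P=np.load(n+'1.npz')['P']; im=np.load(n+'1.npz')['im']
    m=(abs(P[...,0]-478)<70)&(abs(P[...,1]+100)<35)&(im[...,0]-im[...,2]>45)&(P[...,2]>6)&(P[...,2]<60); q=P[m]
    print('brass',len(q),q.mean(0) if len(q) else '')
E
```

```text
top can (np.float64(478.01), np.float64(-52.4), np.float64(4.32), np.float64(-1.4), np.float64(1.777))
top cov (np.float64(527.9), np.float64(162.78), np.float64(-31.38), np.float64(-1.09), np.float64(2.349))
brass 10 [ 485.93098895 -103.21960465   13.3879941 ]
side can (np.float64(479.38), np.float64(-45.67), np.float64(0.01), np.float64(4.38), np.float64(1.091))
side cov (np.float64(529.42), np.float64(168.15), np.float64(-31.73), np.float64(4.1), np.float64(1.319))
brass 0
```

Run:
```python
import fit as F
from fit import *
for n,ps in(('top',(478,-52.4)),('side',(479.4,-46))):
    d=np.load(n+'1.npz')['d']
    o=[]
    for y in range(-8,15,2):
        r=fit(n,d,lambda x,yy,w:hcan(x,yy,np.radians(y)),ps,(0,),50,82,-2); o.append((y,r[0].round(1),r[1].round(1),r[4]))
    print(n,*[tuple(map(float,t)) for t in o],sep='\n')
# angular moment of notches by rim height (top), fine bins
for n,c in(('top',(478,-52.3)),('side',(479.5,-48.8))):
    P=np.load(n+'1.npz')['P']; x=P[...,0]-c[0];y=P[...,1]-c[1]; r=np.hypot(x,y)
    m=(r>36.5)&(r<42.5)&(P[...,2]>55)&(P[...,2]<82); a=np.degrees(np.arctan2(y,x))[m]; z=P[...,2][m]
    for c0 in(0,180):
        b=(a-c0+180)%360-180; k=abs(b)<32; s=np.argsort(b[k]); print(n,c0,[(int(p),int(q)) for p,q in zip(b[k][s],z[k][s])])
```

```text
top
(-8.0, 478.0, -52.4, 1.822)
(-6.0, 478.0, -52.4, 1.812)
(-4.0, 478.0, -52.4, 1.816)
(-2.0, 478.0, -52.4, 1.804)
(0.0, 478.0, -52.4, 1.803)
(2.0, 478.0, -52.4, 1.813)
(4.0, 478.1, -52.4, 1.802)
(6.0, 478.0, -52.4, 1.811)
(8.0, 478.1, -52.5, 1.827)
(10.0, 478.2, -52.6, 1.883)
(12.0, 478.0, -52.4, 1.891)
(14.0, 478.0, -52.4, 1.911)
side
(-8.0, 479.4, -45.4, 1.151)
(-6.0, 479.2, -45.9, 1.135)
(-4.0, 479.4, -45.6, 1.121)
(-2.0, 479.3, -46.0, 1.106)
(0.0, 479.3, -45.4, 1.096)
(2.0, 479.2, -45.8, 1.125)
(4.0, 479.4, -45.7, 1.137)
(6.0, 479.4, -45.4, 1.147)
(8.0, 479.3, -46.0, 1.175)
(10.0, 479.3, -46.0, 1.188)
(12.0, 479.3, -46.0, 1.186)
(14.0, 479.4, -45.4, 1.199)
top 0 [(-31, 56), (-30, 69), (-28, 79), (-25, 62), (-24, 77), (-21, 59), (-19, 74), (-18, 75), (-16, 59), (-15, 66), (-14, 69), (-10, 63), (-9, 70), (-6, 63), (-1, 62), (3, 62), (7, 67), (8, 68), (13, 74), (13, 57), (13, 67), (17, 57), (19, 76), (23, 74), (23, 66), (28, 78), (28, 57), (29, 75)]
top 180 [(-31, 75), (-30, 60), (-27, 77), (-25, 75), (-24, 58), (-21, 71), (-20, 61), (-17, 78), (-16, 65), (-11, 72), (-10, 58), (-6, 59), (-6, 59), (-2, 59), (2, 65), (2, 60), (6, 62), (7, 61), (10, 68), (15, 73), (15, 63), (19, 78), (21, 55), (23, 74), (25, 74), (29, 76), (30, 57)]
side 0 [(-31, 72), (-31, 60), (-30, 57), (-29, 63), (-28, 72), (-24, 56), (-23, 59), (-22, 62), (-22, 65), (-21, 72), (-21, 57), (-20, 69), (-19, 72), (-15, 68), (-14, 71), (-12, 65), (13, 72), (14, 69), (14, 60), (16, 67), (17, 64), (17, 58), (17, 73), (17, 55), (25, 73), (25, 60), (27, 58), (28, 71), (28, 56), (29, 68), (29, 65)]
side 180 [(-30, 57), (-30, 63), (-30, 60), (-29, 66), (-28, 72), (-24, 65), (-24, 62), (-23, 70), (-23, 58), (-23, 67), (-22, 55), (-20, 72), (-13, 67), (-13, 64), (-13, 70), (-12, 61), (-12, 55), (-12, 57), (9, 65), (13, 67), (14, 69), (15, 72), (20, 61), (20, 67), (21, 70), (22, 64), (23, 72), (28, 56), (30, 67), (31, 73), (31, 64), (31, 70), (31, 60)]
```

Call:
jog_arm:
  series:
    - [0.3,[0.09,0.08,0],[0,0,-0.02]]
    - [0.3,[0.08,0.09,0],[0,0,-0.02]]
    - [0.3,[0.08,0.1,0],[0,0,-0.02]]
    - [0.3,[0.08,0.11,0],[0,0,-0.02]]
    - [0.3,[0.07,0.11,0],[0,0,-0.02]]
    - [0.3,[0.07,0.11,0],[0,0,-0.02]]
    - [0.3,[0.07,0.11,0],[0,0,-0.02]]
    - [0.3,[0.07,0.11,0],[0,0,-0.02]]

```text
time_s: 3.03
tool_pos: [423.5, -37.7, 227.0]
ee_rot: [-180.0, -0.0, -29.2]
force: [1.0, -0.4, 0.2]
width: 59.5
grasp_force: 0.0
```

Call:
jog_arm:
  series:
    - [0.2,[0.058,0.112,0],[0,0,-0.002]]
    - [0.2,[0.058,0.112,0],[0,0,-0.002]]
    - [0.2,[0.058,0.112,0],[0,0,-0.002]]
    - [0.2,[0.058,0.112,0],[0,0,-0.002]]
    - [0.2,[0.058,0.112,0],[0,0,-0.002]]
    - [0.2,[0.058,0.112,0],[0,0,-0.002]]
    - [0.2,[0,0,-0.1],[0,0,0]]
    - [0.2,[0,0,-0.1],[0,0,0]]

```text
time_s: 3.7
tool_pos: [529.0, 164.3, 167.1]
ee_rot: [-179.8, -0.2, -31.0]
force: [-0.0, -0.6, -0.4]
width: 55.4
grasp_force: 0.0
```

Call:
jog_arm:
  series:
    - [0.2,[0,0,-0.1],[0,0,0]]
    - [0.2,[0,0,-0.1],[0,0,0]]
    - [0.2,[0,0,-0.05],[0,0,0]]
    - [0.2,[0,0,0],[0,0,0]]
    - [0.2,[0,0,0],[0,0,0]]

```text
time_s: 4.12
tool_pos: [527.0, 161.9, 91.4]
ee_rot: [179.9, 0.1, -31.2]
force: [0.5, -0.7, 0.8]
width: 55.0
grasp_force: 0.0
```

Call:
jog_arm:
  series:
    - [0.2,[0,0,-0.04],[0,0,0]]
    - [0.2,[0,0,0],[0,0,0]]

```text
time_s: 4.28
tool_pos: [527.5, 161.9, 80.2]
ee_rot: [-180.0, -0.0, -31.2]
force: [-0.9, -0.3, 0.3]
width: 55.0
grasp_force: 0.0
```

Run:
```python
from h import *
im,d=eyes.capture('side'); im2,d2=eyes.capture('top')
a=cv2.resize(im[190:300,210:350],None,fx=2.8,fy=2.8,interpolation=2); b=cv2.resize(im2[170:280,170:310],None,fx=2.8,fy=2.8,interpolation=2)
save('a.png',np.hstack([a,b])); print(get_obs()['tool_pos'],get_obs()['ee_rot'])
```

```text
[527.85951781 162.00337515  81.10647533] [-1.79938871e+02 -7.96667106e-02 -3.11552235e+01]
```

View pics/a.png

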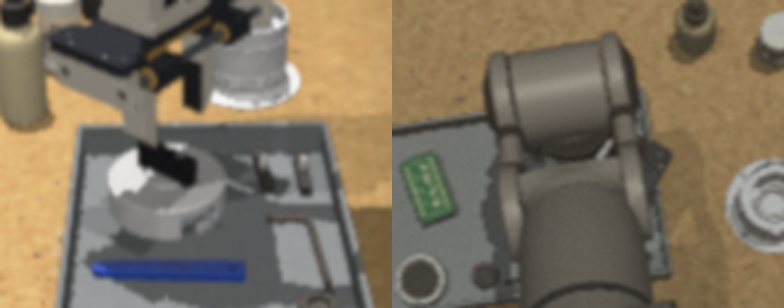

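The fingers straddle the bar: near fingertip at (145,140), far one at (195,100), bar at (168,165). Nothing is being touched. Going down and gripping.

Call:
jog_arm:
  newtons: 45
  series:
    - [0.2,[0,0,-0.1],[0,0,0]]
    - [0.2,[0,0,-0.044],[0,0,0]]
    - [0.2,[0,0,0],[0,0,0]]
    - [0.2,[0,0,0],[0,0,0]]

```text
time_s: 4.72
tool_pos: [527.6, 162.0, 37.3]
ee_rot: [-180.0, -0.0, -31.2]
force: [-0.0, 0.5, 0.9]
width: 54.9
grasp_force: 0.0
```

Call:
jog_arm:
  series:
    - [-1,[0,0,0],[0,0,0]]
    - [-1,[0,0,0],[0,0,0]]
    - [-1,[0,0,0],[0,0,0]]
    - [-1,[0,0,0],[0,0,0]]
    - [-1,[0,0,0],[0,0,0]]
    - [-1,[0,0,0],[0,0,0]]
    - [-1,[0,0,0],[0,0,0]]
    - [-1,[0,0,0],[0,0,0]]

```text
time_s: 5.38
tool_pos: [527.5, 162.1, 36.7]
ee_rot: [-180.0, -0.0, -31.2]
force: [0.2, 1.0, 0.6]
width: 11.5
grasp_force: 45.0
```

Call:
jog_arm:
  series:
    - [-1,[0,0,0.02],[0,0,0]]
    - [-1,[0,0,0.04],[0,0,0]]
    - [-1,[0,0,0.06],[0,0,0]]
    - [-1,[0,0,0.08],[0,0,0]]
    - [-1,[0,0,0.08],[0,0,0]]
    - [-1,[0,0,0.08],[0,0,0]]
    - [-1,[0,0,0.08],[0,0,0]]
    - [-1,[0,0,0.04],[0,0,0]]

```text
time_s: 6.05
tool_pos: [527.8, 162.0, 183.5]
ee_rot: [-179.9, -0.1, -31.1]
force: [-0.1, 0.3, -2.4]
width: 11.7
grasp_force: 45.0
```

Call:
jog_arm:
  series:
    - [-1,[-0.02,-0.06,0],[0,0,0.022]]
    - [-1,[-0.02,-0.09,0],[0,0,0.022]]
    - [-1,[-0.021,-0.105,0],[0,0,0.022]]
    - [-1,[-0.021,-0.105,0],[0,0,0.022]]
    - [-1,[-0.021,-0.105,0],[0,0,0.022]]
    - [-1,[-0.021,-0.105,0],[0,0,0.022]]
    - [-1,[-0.021,-0.085,0],[0,0,0.022]]
    - [-1,[-0.021,-0.06,0],[0,0,0.022]]

```text
time_s: 6.72
tool_pos: [476.4, -54.7, 180.5]
ee_rot: [180.0, 0.1, 0.6]
force: [-0.3, -0.3, -3.3]
width: 11.5
grasp_force: 45.0
```

Call:
jog_arm:
  series:
    - [-1,[0,0,-0.05],[0,0,0]]
    - [-1,[0,0,-0.05],[0,0,0]]
    - [-1,[0,0,0],[0,0,0]]
    - [-1,[0,0,0],[0,0,0]]

```text
time_s: 7.05
tool_pos: [476.6, -52.4, 150.2]
ee_rot: [-180.0, 0.1, 0.5]
force: [1.2, -0.0, -2.6]
width: 11.3
grasp_force: 45.0
```

Run:
```python
from h import *
o=get_obs(); print(o['tool_pos'],o['ee_rot'],o['force'])
im,d=eyes.capture('side'); np.savez('side2.npz',im=im,d=d,P=cloud('side',d)); im2,d2=eyes.capture('top'); np.savez('top2.npz',im=im2,d=d2,P=cloud('top',d2))
a=cv2.resize(im[130:250,230:370],None,fx=4,fy=4,interpolation=2)
save('b.png',a)
for t in('strainer_pin','cover_slot','can_notch'): print(t,eyes.recognise('side',t)[:2])
```

```text
[476.56508406 -52.42560714 150.18230275] [-1.79967319e+02  1.42861685e-01  5.17847697e-01] [ 1.24847879e+00 -1.64468888e-03 -2.63697566e+00]
strainer_pin [{'centre': [321.8, 275.3], 'score': 0.72}, {'centre': [303.5, 248.2], 'score': 0.29}]
cover_slot [{'centre': [296.2, 175.9], 'score': 0.82}, {'centre': [305.2, 245.0], 'score': 0.45}]
can_notch [{'centre': [293.3, 208.5], 'score': 0.89}]
```

View pics/b.png

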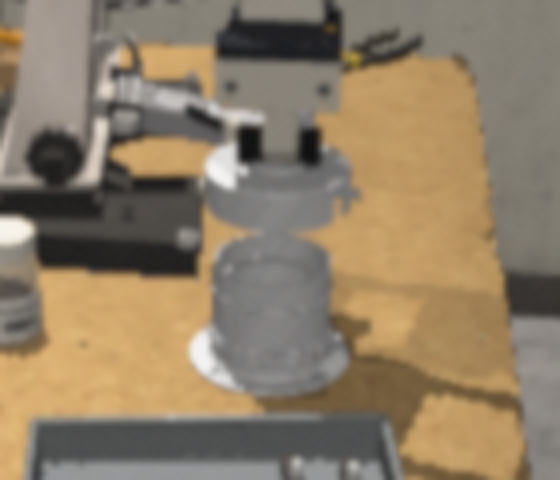

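The pin at the cover's right shows at (345,195) and the cover hangs centred over the can at (275,190) vs (270,270). I'll compare the two axes numerically in the same camera.

Run:
```python
from h import *
from scipy.optimize import least_squares
P=np.load('side2.npz')['P']; P0=np.load('side1.npz')['P']
def cyl(P,c,zlo,zhi,R,w=18):
    q=P[(P[...,2]>zlo)&(P[...,2]<zhi)]; r=np.hypot(q[:,0]-c[0],q[:,1]-c[1]); q=q[(r<R+8)&(q[:,1]>c[1]-5)&(r>R-8)]
    s=least_squares(lambda p:np.hypot(q[:,0]-p[0],q[:,1]-p[1])-R,c,loss='soft_l1',f_scale=1.5); return s.x.round(2),len(q),np.abs(s.fun).mean().round(2),q[:,0].min().round(1),q[:,0].max().round(1)
for zz in((117,139),(119,135),(121,141)): print('cover',cyl(P,(477,-50),*zz,48.5))
for zz in((20,55),(15,40),(10,60)): print('can',cyl(P,(479,-49),*zz,41),cyl(P0,(479,-49),*zz,41))
# plate-top height & tilt, pins beyond skirt
q=P[(P[...,2]>120)&(P[...,2]<155)&(abs(P[...,0]-478)<62)&(abs(P[...,1]+50)<62)]
r=np.hypot(q[:,0]-477.5,q[:,1]+49); k=(q[:,2]>138)&(r<46)&(q[:,2]<152); print('plate z',np.median(q[k,2]),k.sum(), 'x-tilt', np.polyfit(q[k,0],q[k,2],1)[0])
q=P[(P[...,2]>100)&(P[...,2]<140)&(abs(P[...,0]-478)<64)&(abs(P[...,1]+50)<30)]
k=abs(q[:,0]-478)>49; print('pins',q[k].round(0).tolist())
```

```text
cover (array([477.86, -51.95]), 288, np.float64(1.1), np.float64(424.7), np.float64(528.8))
cover (array([477.93, -52.  ]), 208, np.float64(1.17), np.float64(424.7), np.float64(528.8))
cover (array([477.8 , -51.98]), 262, np.float64(1.11), np.float64(424.8), np.float64(528.8))
can (array([479.83, -50.2 ]), 325, np.float64(1.0), np.float64(438.4), np.float64(518.6)) (array([479.69, -50.33]), 326, np.float64(0.56), np.float64(438.4), np.float64(518.5))
can (array([479.81, -50.18]), 237, np.float64(0.95), np.float64(438.2), np.float64(518.3)) (array([479.64, -50.3 ]), 245, np.float64(0.63), np.float64(438.2), np.float64(518.2))
can (array([479.78, -50.21]), 473, np.float64(1.0), np.float64(438.2), np.float64(518.7)) (array([479.7, -50.3]), 477, np.float64(0.58), np.float64(438.2), np.float64(518.5))
plate z 143.38910494671225 318 x-tilt -0.0011900444229743015
pins [[529.0, -53.0, 127.0], [528.0, -48.0, 127.0], [528.0, -46.0, 125.0], [428.0, -55.0, 126.0], [425.0, -48.0, 129.0], [528.0, -49.0, 120.0], [428.0, -48.0, 126.0], [425.0, -49.0, 126.0], [427.0, -48.0, 123.0], [425.0, -49.0, 123.0], [425.0, -50.0, 120.0]]
```

Call:
jog_arm:
  series:
    - [-1,[0.006,0.003,-0.04],[0,0,0]]
    - [-1,[0,0,-0.04],[0,0,0]]
    - [-1,[0,0,-0.03],[0,0,0]]
    - [-1,[0,0,-0.01],[0,0,0]]
    - [-1,[0,0,-0.01],[0,0,0]]
    - [-1,[0,0,0],[0,0,0]]

```text
time_s: 7.8
tool_pos: [479.1, -51.6, 111.4]
ee_rot: [180.0, 0.0, 0.5]
force: [0.1, -0.1, -3.5]
width: 11.6
grasp_force: 45.0
```

Call:
jog_arm:
  series:
    - [-1,[0,0,-0.007],[0,0,0]]
    - [-1,[0,0,-0.007],[0,0,0]]
    - [-1,[0,0,-0.007],[0,0,0]]
    - [-1,[0,0,0],[0,0,0]]
    - [-1,[0,0,0],[0,0,0]]

```text
time_s: 8.22
tool_pos: [479.2, -51.7, 105.3]
ee_rot: [180.0, 0.0, 0.5]
force: [0.0, -0.4, -1.8]
width: 11.6
grasp_force: 45.0
```

Call:
jog_arm:
  series:
    - [-1,[0,0,-0.006],[0,0,0]]
    - [-1,[0,0,-0.006],[0,0,0]]
    - [-1,[0,0,0],[0,0,0]]
    - [-1,[0,0,0],[0,0,0]]

```text
time_s: 8.55
tool_pos: [479.1, -51.7, 101.5]
ee_rot: [180.0, 0.0, 0.5]
force: [0.2, -0.0, -2.7]
width: 11.6
grasp_force: 45.0
```

Call:
jog_arm:
  series:
    - [-1,[0,0,-0.006],[0,0,0]]
    - [-1,[0,0,-0.006],[0,0,0]]
    - [-1,[0,0,0],[0,0,0]]
    - [-1,[0,0,0],[0,0,0]]

```text
time_s: 8.88
tool_pos: [479.1, -51.6, 97.9]
ee_rot: [-180.0, 0.0, 0.5]
force: [-0.6, -0.8, -3.3]
width: 11.5
grasp_force: 45.0
```

Call:
jog_arm:
  series:
    - [-1,[0,0,-0.006],[0,0,0]]
    - [-1,[0,0,-0.006],[0,0,0]]
    - [-1,[0,0,0],[0,0,0]]
    - [-1,[0,0,0],[0,0,0]]

```text
time_s: 9.22
tool_pos: [479.1, -51.6, 94.3]
ee_rot: [-180.0, 0.0, 0.5]
force: [0.2, 0.2, -2.4]
width: 11.8
grasp_force: 45.0
```

Call:
jog_arm:
  series:
    - [-1,[0,0,-0.006],[0,0,0]]
    - [-1,[0,0,-0.006],[0,0,0]]
    - [-1,[0,0,0],[0,0,0]]
    - [-1,[0,0,0],[0,0,0]]

```text
time_s: 9.55
tool_pos: [479.1, -51.6, 90.7]
ee_rot: [180.0, 0.0, 0.5]
force: [0.0, -0.7, -3.3]
width: 11.9
grasp_force: 45.0
```

Call:
jog_arm:
  series:
    - [-1,[0,0,-0.006],[0,0,0]]
    - [-1,[0,0,-0.006],[0,0,0]]
    - [-1,[0,0,0],[0,0,0]]
    - [-1,[0,0,0],[0,0,0]]

```text
time_s: 9.88
tool_pos: [479.1, -51.7, 87.2]
ee_rot: [180.0, 0.0, 0.5]
force: [0.7, 0.4, -2.2]
width: 11.7
grasp_force: 45.0
```

Call:
jog_arm:
  series:
    - [-1,[0,0,-0.006],[0,0,0]]
    - [-1,[0,0,-0.003],[0,0,0]]
    - [-1,[0,0,0],[0,0,0]]
    - [-1,[0,0,0],[0,0,0]]

```text
time_s: 10.22
tool_pos: [479.2, -51.7, 84.5]
ee_rot: [180.0, 0.0, 0.5]
force: [-0.4, -0.6, -2.1]
width: 11.2
grasp_force: 45.0
```

Seating should begin about here; press down gently.

Call:
jog_arm:
  series:
    - [-1,[0,0,-0.003],[0,0,0]]
    - [-1,[0,0,0],[0,0,0]]
    - [-1,[0,0,0],[0,0,0]]

```text
time_s: 10.47
tool_pos: [479.3, -51.7, 83.8]
ee_rot: [180.0, -0.0, 0.5]
force: [0.4, -0.5, -1.7]
width: 11.7
grasp_force: 45.0
```

Call:
jog_arm:
  series:
    - [-1,[0,0,-0.003],[0,0,0]]
    - [-1,[0,0,0],[0,0,0]]
    - [-1,[0,0,0],[0,0,0]]

```text
time_s: 10.72
tool_pos: [479.4, -51.7, 83.7]
ee_rot: [180.0, -0.1, 0.5]
force: [-2.6, 0.9, 7.8]
width: 11.8
grasp_force: 45.0
```

Call:
jog_arm:
  series:
    - [-1,[0,0,-0.002],[0,0,0]]
    - [-1,[0,0,0],[0,0,0]]
    - [-1,[0,0,0],[0,0,0]]

```text
time_s: 10.97
tool_pos: [479.4, -51.7, 83.7]
ee_rot: [180.0, -0.1, 0.5]
force: [-4.4, 0.8, 14.0]
width: 11.6
grasp_force: 45.0
```

Call:
jog_arm:
  series:
    - [-1,[0,0,0],[0,0,0.014]]
    - [-1,[0,0,0],[0,0,0.014]]
    - [-1,[0,0,0],[0,0,0.014]]
    - [-1,[0,0,0],[0,0,0.014]]
    - [-1,[0,0,0],[0,0,0]]
    - [-1,[0,0,0],[0,0,0]]

```text
time_s: 11.47
tool_pos: [480.6, -52.1, 83.7]
ee_rot: [179.9, -0.2, 10.6]
force: [-0.4, 0.4, 10.2]
width: 11.8
grasp_force: 45.0
```

Call:
jog_arm:
  series:
    - [-1,[0,0,0],[0,0,0.014]]
    - [-1,[0,0,0],[0,0,0.014]]
    - [-1,[0,0,0],[0,0,0.014]]
    - [-1,[0,0,0],[0,0,0.014]]
    - [-1,[0,0,0],[0,0,0.014]]
    - [-1,[0,0,0],[0,0,0.014]]
    - [-1,[0,0,0],[0,0,0.014]]
    - [-1,[0,0,0],[0,0,0.014]]

```text
time_s: 12.13
tool_pos: [480.7, -52.1, 83.7]
ee_rot: [179.8, -0.2, 30.9]
force: [-0.3, -0.7, 9.5]
width: 11.5
grasp_force: 45.0
```

Call:
jog_arm:
  series:
    - [-1,[0,0,0],[0,0,0]]
    - [-1,[0,0,0],[0,0,0]]
    - [-1,[0,0,0],[0,0,0]]

```text
time_s: 12.38
tool_pos: [480.7, -52.1, 83.7]
ee_rot: [179.8, -0.2, 30.8]
force: [0.4, -0.2, 10.0]
width: 11.5
grasp_force: 45.0
```

Run:
```python
from h import *
o=get_obs(); print(o['tool_pos'],o['ee_rot'],o['force'],o['wrist_torque'])
im,d=eyes.capture('side'); np.savez('side3.npz',im=im,d=d,P=cloud('side',d))
save('c.png',cv2.resize(im[150:250,240:360],None,fx=5,fy=5,interpolation=2))
P=cloud('side',d); q=P[(P[...,2]>40)&(P[...,2]<75)&(abs(P[...,0]-479)<64)&(abs(P[...,1]+50)<40)]
k=abs(np.hypot(q[:,0]-479.5,q[:,1]+50)-54)<4; print('pins',q[k].round(0).tolist())
```

```text
[480.73808752 -52.13008497  83.68595272] [ 1.79818376e+02 -1.67315554e-01  3.07643702e+01] [ 0.37892365 -0.16795862  9.97332656] [-0.02003393  0.12146836 -0.0104082 ]
pins [[529.0, -57.0, 74.0], [531.0, -53.0, 67.0], [531.0, -50.0, 66.0], [531.0, -50.0, 63.0], [526.0, -32.0, 72.0], [427.0, -51.0, 68.0], [531.0, -48.0, 61.0], [526.0, -32.0, 69.0], [427.0, -48.0, 67.0], [427.0, -49.0, 63.0], [529.0, -59.0, 49.0], [520.0, -20.0, 70.0], [427.0, -46.0, 62.0], [520.0, -19.0, 64.0], [516.0, -15.0, 67.0], [511.0, -10.0, 69.0], [516.0, -15.0, 63.0], [513.0, -13.0, 56.0]]
```

View pics/c.png

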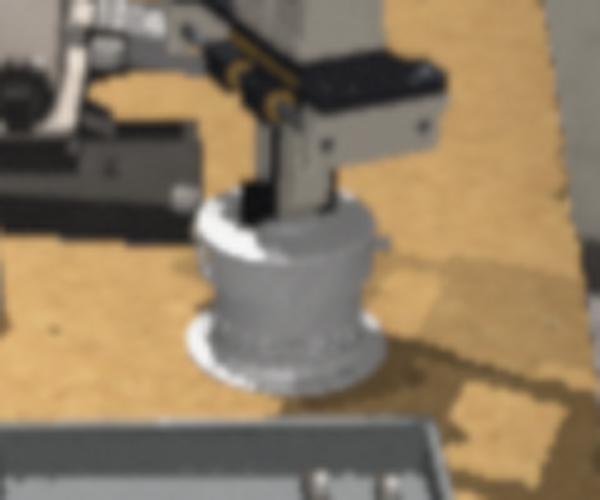

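The cover sits flat on the rim. The pins, at (380,243) on the right and about (205,262) on the left, stayed on the can's x axis at about z 65, as they should when seated. Lifting slowly.

Call:
jog_arm:
  series:
    - [-1,[0,0,0.006],[0,0,0]]
    - [-1,[0,0,0.006],[0,0,0]]
    - [-1,[0,0,0.006],[0,0,0]]
    - [-1,[0,0,0.006],[0,0,0]]
    - [-1,[0,0,0],[0,0,0]]
    - [-1,[0,0,0],[0,0,0]]

```text
time_s: 12.93
tool_pos: [479.1, -51.6, 89.3]
ee_rot: [-180.0, 0.0, 30.8]
force: [-0.2, -0.0, -1.6]
width: 11.9
grasp_force: 45.0
```

Call:
jog_arm:
  series:
    - [-1,[0,0,0.006],[0,0,0]]
    - [-1,[0,0,0.006],[0,0,0]]
    - [-1,[0,0,0.006],[0,0,0]]
    - [-1,[0,0,0.006],[0,0,0]]
    - [-1,[0,0,0],[0,0,0]]
    - [-1,[0,0,0],[0,0,0]]

```text
time_s: 13.43
tool_pos: [479.3, -51.7, 96.7]
ee_rot: [180.0, -0.0, 30.8]
force: [0.9, 0.2, -2.0]
width: 11.4
grasp_force: 45.0
```

Run:
```python
from h import *
o=get_obs(); print(o['tool_pos'],o['force'])
im,d=eyes.capture('side'); P=cloud('side',d)
q=P[(P[...,2]>35)&(P[...,2]<90)&(abs(P[...,0]-479)<64)&(abs(P[...,1]+50)<14)]
k=abs(np.hypot(q[:,0]-479.5,q[:,1]+50)-54)<4; print('pins',q[k].round(0).tolist())
```

```text
[479.26336475 -51.70179728  96.69282317] [ 0.86703158  0.18314208 -1.96859605]
pins [[531.0, -54.0, 67.0], [530.0, -46.0, 68.0], [531.0, -51.0, 62.0], [427.0, -49.0, 69.0], [531.0, -47.0, 61.0], [427.0, -47.0, 68.0], [427.0, -47.0, 65.0], [427.0, -44.0, 63.0]]
```

Call:
jog_arm:
  series:
    - [-1,[0,0,0.01],[0,0,0]]
    - [-1,[0,0,0.02],[0,0,0]]
    - [-1,[0,0,0.03],[0,0,0]]
    - [-1,[0,0,0.06],[0,0,0]]
    - [-1,[0,0,0.09],[0,0,0]]
    - [-1,[0,0,0.09],[0,0,0]]
    - [-1,[0,0,0.09],[0,0,0]]
    - [-1,[0,0,0.09],[0,0,0]]

```text
time_s: 14.15
tool_pos: [479.0, -51.6, 242.9]
ee_rot: [180.0, -0.0, 30.8]
force: [1.4, -0.7, -2.6]
width: 11.7
grasp_force: 45.0
```

Call:
jog_arm:
  series:
    - [-1,[0,0,0.03],[0,0,0]]
    - [-1,[0,0,0],[0,0,0]]
    - [-1,[0,0,0],[0,0,0]]
    - [-1,[0,0,0],[0,0,0]]

```text
time_s: 14.48
tool_pos: [478.3, -51.4, 247.9]
ee_rot: [-179.9, 0.1, 30.8]
force: [0.3, -0.1, -3.4]
width: 11.7
grasp_force: 45.0
```

Run:
```python
from h import *
o=get_obs(); print(o['tool_pos'],o['ee_rot'],o['force'])
im,d=eyes.capture('side'); save('e.png',cv2.resize(im[80:240,220:380],None,fx=3.7,fy=3.7,interpolation=2)); P=cloud('side',d)
q=P[(P[...,2]>35)&(P[...,2]<90)&(abs(P[...,0]-479)<64)&(abs(P[...,1]+50)<14)]
k=abs(np.hypot(q[:,0]-479.5,q[:,1]+50)-54)<4; print('pins',q[k].round(0).tolist())
```

```text
[478.25341329 -51.44429708 247.891113  ] [-1.79878834e+02  1.25932056e-01  3.07652709e+01] [ 0.26765025 -0.14081581 -3.3918254 ]
pins [[531.0, -53.0, 67.0], [531.0, -47.0, 68.0], [530.0, -46.0, 65.0], [427.0, -53.0, 67.0], [531.0, -48.0, 61.0], [427.0, -48.0, 67.0], [427.0, -45.0, 65.0], [427.0, -45.0, 62.0]]
```

View pics/e.png

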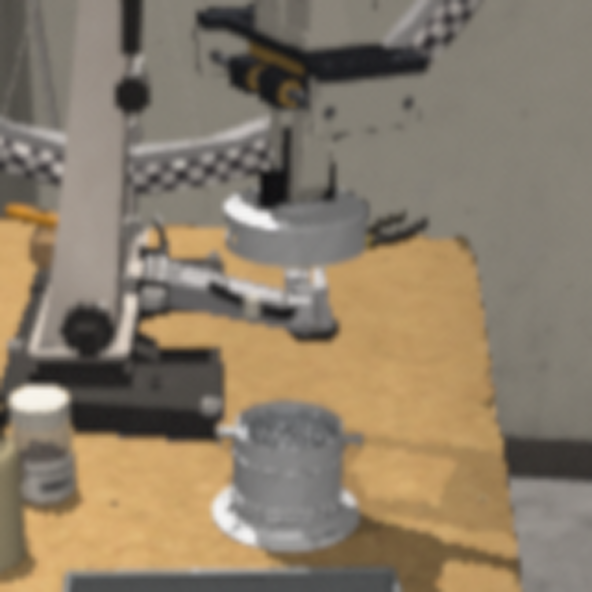

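The cover hangs level at (297,235), and the strainer lies in the can with its pins at (232,432) and (352,440), level and in the notches. The cover's lower edge is about 140 mm above the rim, so I'm handing in.

```bash
python3 -c "
from rig import robot; print(robot.finish_job())"
```

```text
the job is handed in; nothing more can be done
None
```

I handed the job in at about 14.5 s: the strainer is seated in the can with both pins in the notches, and the gripper holds the cover level about 14 cm above the rim; the job's verdict was not reported back.

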